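# Centre the sample tray on the inspection stage and take its temperature

### The job

Without lifting it, slide the steel sample tray gently back on the inspection stage until its far long side lies flat on the fence, then push one of the two linked jaws inwards until you feel both jaws nip and centre the tray, pressing firmly but not hard. Then take the thermometer from its white board, hold its lens steadily on the middle of the samples for a second from about 10 cm, and lay it back on the board. Leave the jar, can and beaker alone.

Things in the scene. Friction and masses are not known exactly. Their poses are not given: they have to be found in the camera images.
- stage: Inspection stage fixed to the table: flat dark steel plate 240 (x) x 340 (y) mm on a grey base, plate top 30 mm above the origin. Origin: centre of the underside. x points from the open loading side to the fence, y to the left when looking along x, z up. The fence's contact face is the plane x = +75 mm; the jaws slide along y.
- fence: Fixed low aluminium bar on the stage plate, 12 (x) x 190 (y) x 24 mm high, the far stop for the tray. Origin: middle of its lower edge on the contact face (the face that looks to the stage's -x), at plate height.
- jaw_left: Aluminium block 70 (x) x 14 (y) mm, top 34 mm above the plate, at stage x 30, y +93 to +105 mm at first. Origin: its centre at plate height; inner and outer faces at y -7, +7. Slides inwards (stage -y) against 2 N friction and stays. Geared to the right jaw: both move in equally, always symmetric about stage y = 0. Tray nipped: y = +67. A steady push of 18 to 25 N nips well.
- jaw_right: Right sliding jaw, the mirror image of the left one (stage -y side); slides inwards to stage +y, tray nipped at stage y = -67 mm. Either jaw may be pushed.
- tray: Loose shallow steel sample tray, 90 (x) x 120 (y) x 26 mm high, walls 4 mm, about 0.3 kg, with brown glazed fillets fixed in it. It stands askew on the stage plate between the jaws, short of the fence. Origin: centre of the underside. Its +x long side goes to the fence, its two short ends go to the jaws.
- tray_back_left (a point): Corner of the tray at its +x, +y outer edge, 13 mm above its underside.
- tray_back_right (a point): Corner of the tray at its +x, -y outer edge, 13 mm above its underside.
- tray_spot (a point): The middle of the samples: centre of the tray, 20 mm above its underside. The target for the lens.
- thermometer: Loose infrared thermometer, 0.18 kg, lying flat on the board: grey handle 130 (x, from -80 to +50 mm) x 34 (y) x 34 mm (z, 0 to 34) with a black round nose 26 mm across and 30 mm long, bent 40 degrees downwards at its +x end. Origin: on its underside, near its centre of mass. z up when lying. Grip the handle across y at about x = 0.
- lens (a point): Centre of the nose's end face, at (73, 0, 13) mm in the thermometer's frame. Its x axis is the line of sight, out of the nose: 40 degrees below the thermometer's own x axis (40 degrees below level when it is held as it lies).
- board: White plastic board fixed on the table, 190 (x) x 120 (y) x 12 mm, where the thermometer lives. Origin: centre of the underside. It stands either left or right of the stage.
- jar: Loose brown glass jar with a steel cap, 72 mm across, 110 mm high, on the other side of the stage from the board; bystander. Origin: centre of the underside.
- can: Loose plain steel can 66 mm across, 75 mm high, beside the stage; bystander. Origin: centre of the underside.
- beaker: Loose steel beaker 68 mm across, 80 mm high, beside the stage; bystander. Origin: centre of the underside.

How it is judged:
By the outcome, as a careful person would: the job done as asked, in the order asked, and still so for the second after the job is handed in, with the robot touching nothing.
It also fails if it takes over 72 s, if anything falls off the work surface, if the arm or the gripper's body presses on something with over 40 N, if the wrist force passes 120 N, or if a joint passes its speed limit or range.

### The arm

A 7-joint arm with a two-finger parallel gripper is mounted at the origin on the work surface. World frame = base frame: x ahead of the robot, y to its left, z up, the work surface at z = 0. Lengths are in m, angles in rad, forces in N, time in s.
With the tool pointing down it reaches from about 0.4 to 0.85 m from the base axis. Payload 10.4 kg.
Tool frame: the origin (TCP) lies at the very end of the fingers, on their centre line; the grasp point (between the pads) lies 19 mm behind it; z points along the fingers, y is the line along which they close (so a half turn about z gives the same grasp; the last joint's range is limited). The gripper opens to 87 mm and grips with 3 to 60 N. Pads are 19 mm wide; open, the fingers measure 117 mm over their backs; the gripper's body (75 mm by 190 mm) begins 51 mm behind the grasp point.
Start: joints at [-1.192, 0.332, -0.065, 1.46, 0.022, 1.35, -0.088], TCP at [0.244, 0.575, 0.223] pointing down, gripper open.
Joint ranges: [-2.6, 2.6], [-0.5, 2.12], [-1.47, 1.34], [0.16, 2.42], [-1.27, 4.41], [0.06, 2.06], [-2.6, 2.6]. Speed limits (rad/s): [2.22, 2.22, 2.79, 2.79, 3.14, 3.14, 3.14].

### API

Orientations are given as a unit quaternion [x, y, z, w].
In Python, from bench import read_state, cams, workorder gives the robot as it stands.
- The arm moves only by the shell command python3 -m crank 'ROWS' [FORCE]. ROWS is text: rows parted by semicolons, each of 5 numbers parted by spaces: the shift along the tool's x, y, z scaled (see below), then the turn about the tool's z scaled (see below), then the opening, from -1 (shut) to 1 (fully open). In form: dx dy dz yaw jaw; .... A call has 1 to 10 rows; each row shifts and turns the commanded pose from where the row before left it, along the tool's axes as they then stand; what a row does not reach is not made up. The controller multiplies each number of a shift by 200 mm and each number of a turn by 90 degrees. A row lasts 1/10 s, in which the tool goes at most 50 mm and 8.59 degrees, less where a joint would pass 70% of its speed; a pose out of reach is approached as far as the arm can. A call with a number of a shift or a turn outside -1 to 1 is refused whole. A call with a gripper value outside its range is refused whole. The fingers move at their own pace and stop on an object; FORCE is the grip in N (left out, the last holds). Time passes only in rows, so rows that do not move let the fingers close. It gives the time, the measured TCP pose, the force, the opening and the grip force at its end, in the units of the state.
- read_state(): the state, without advancing time (a new reading comes with each control period).
- cams.camera(name): name is "scene" or "top"; returns a dict with "img" (400x640x3 uint8, blue, green, red), "K" (3x3 intrinsics, pixels), "dist" ([k1, k2, p1, p2, k3] as OpenCV has them; the pictures are not rectified), "xyz" and "attitude" of the camera in the world. Camera axes: x right, y down, z forward; pixel columns grow to the right and rows downward; lengths in m; the calibration is good to about 2 mm. A picture is of the moment at which its call begins. There is no depth.
- workorder.close_job(): hands the job in; it is judged then, once.
The state is a dict: "time": time; "joint_positions": joint angles; "joint_vel": joint speeds; "joint_torque": joint torques, N m; "ee_pos": TCP position; "eef_rot": TCP orientation; "ft_force": force on the tool from outside, world axes, zero at the start; "torque": the same for the moment, N m; "width": finger opening in m; "grip_force": force on a finger pad.
Only numpy, scipy, OpenCV 4.12 (cv2) and the standard library are available. Lean on these libraries where they do the work, as an engineer would, in place of code of your own. Each camera call takes 0.05 s, during which the arm holds its last target. There are 200 camera calls.

## Working session

There is one attempt and no reset: what is moved stays moved. The work goes in short steps, Python scripts to look and compute and a shell command to move; the robot and the scene stay as the last step left them, time stands still between calls to the robot, and variables do not carry over. Pictures are saved under pics/ and viewed, at most 10 in all, crops included, and the job is handed in when it is done.

```bash
mkdir -p pics; ls
python3 - <<'E'
from bench import read_state, cams
import cv2
s=read_state();print(s)
for n in("scene","top"):
    c=cams.camera(n);cv2.imwrite(f"pics/{n}0.png",c["img"]);print(n,c["K"],c["dist"],c["xyz"],c["attitude"])
E
```

```text
pics
{'time': 0.0, 'joint_positions': array([-1.19159179,  0.33287241, -0.0646766 ,  1.46092746,  0.02160399,
        1.3498477 , -0.0884857 ]), 'joint_vel': array([ 0.00231198,  0.00030335,  0.00036781, -0.00073613, -0.00236065,
       -0.00060529, -0.00022012]), 'joint_torque': array([-1.53271571e-04, -6.23242235e+01,  2.44482391e-02, -3.89908504e+01,
       -6.12036232e-02,  3.96508514e-02,  1.43320217e-04]), 'ee_pos': array([0.24430079, 0.57488111, 0.22176014]), 'eef_rot': array([ 1.99546751e-01,  9.79888071e-01, -6.72336027e-04, -1.00170231e-04]), 'ft_force': array([-1.02911304, -0.2305429 ,  0.61212017]), 'torque': array([0.02859238, 0.0082193 , 0.0353971 ]), 'grip_force': 0.0, 'width': 0.08703223810075524}
scene [[409.52808461   0.         321.96577991]
 [  0.         409.52808461 199.19659242]
 [  0.           0.           1.        ]] [-0.10197504  0.          0.          0.          0.        ] [ 1.49753444 -0.02091849  0.72881657] [ 0.62153067  0.63046488 -0.32269673 -0.33478423]
top [[509.22280309   0.         329.63754393]
 [  0.         509.22280309 196.02024439]
 [  0.           0.           1.        ]] [-0.10334059  0.          0.          0.          0.        ] [3.96347505e-01 2.16163334e-04 1.23196185e+00] [-0.69629144  0.7139954  -0.05046535  0.05331082]
```

View pics/scene0.png

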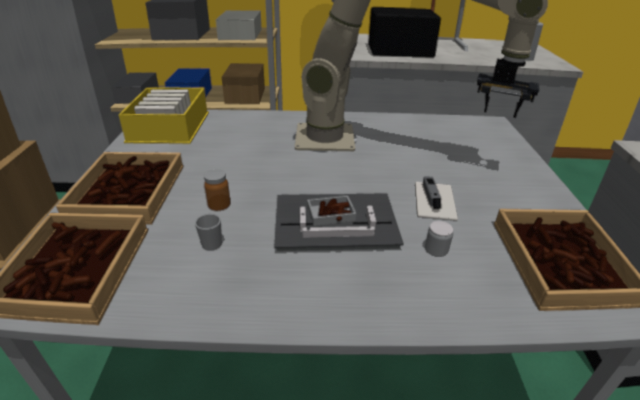

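View pics/top0.png

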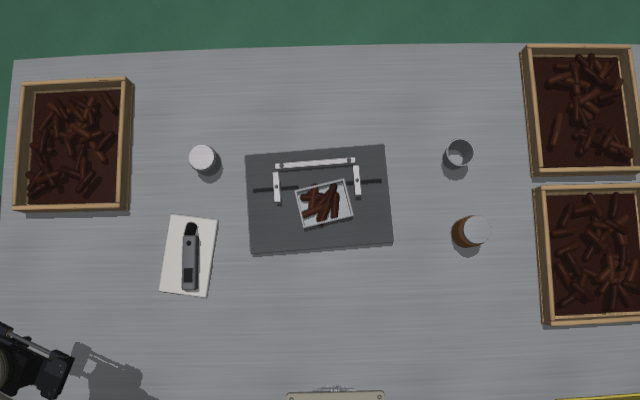

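The scene view shows the stage in the middle with the fence far from the robot. In the top view the stage spans about (246,145)–(393,255) and the tray is at (324,204). The jaws are at (277,186) and (357,181), and the fence is at (315,162). The board is at (188,256) with the thermometer's nose at (190,229), pointing away from the robot. The can is at (203,159), the beaker at (459,153) and the jar at (470,232).

```bash
cat > h.py <<'E'
import numpy as np, cv2
from scipy.spatial.transform import Rotation as R
from bench import read_state, cams
class Cam:
    def __init__(s,name):
        c=cams.camera(name); s.img=c["img"]; s.K=np.array(c["K"]); s.d=np.array(c["dist"],float); s.p=np.array(c["xyz"]); s.R=R.from_quat(c["attitude"]).as_matrix()
    def plane(s,uv,z):
        n=cv2.undistortPoints(np.array(uv,float).reshape(-1,1,2),s.K,s.d).reshape(-1,2)
        r=np.c_[n,np.ones(len(n))]@s.R.T
        return s.p+r*((z-s.p[2])/r[:,2])[:,None]
    def proj(s,P):
        P=np.array(P,float).reshape(-1,3); q=(P-s.p)@s.R
        return cv2.projectPoints(q,np.zeros(3),np.zeros(3),s.K,s.d)[0].reshape(-1,2)
def biggest(mask,n=1):
    cs=cv2.findContours(mask.astype(np.uint8),cv2.RETR_EXTERNAL,cv2.CHAIN_APPROX_NONE)[0]
    return sorted(cs,key=cv2.contourArea)[::-1][:n]
def rect(c,cnt,z):
    P=c.plane(cnt,z)[:,:2]; (m,s,a)=cv2.minAreaRect((P*1000).astype(np.float32)); return np.array(m),np.array(s),a
E
python3 - <<'E'
from h import *
c=Cam("top");g=c.img.astype(int);gray=g.mean(2)
hsv=cv2.cvtColor(c.img,cv2.COLOR_BGR2HSV)
crop=c.img[130:300,150:400];cv2.imwrite("pics/crop1.png",cv2.resize(crop,None,fx=3.2,fy=3.2,interpolation=cv2.INTER_CUBIC))
def show(n,mask,z,k=1):
    for t in biggest(mask,k): print(n,[np.round(x,1) for x in rect(c,t,z)],cv2.boundingRect(t))
w=np.zeros_like(gray,bool);w[138:262,238:400]=1
m=(gray<85)&w
st=biggest(cv2.morphologyEx(m.astype(np.uint8),cv2.MORPH_CLOSE,np.ones((5,5))));show("stage",cv2.morphologyEx(m.astype(np.uint8),cv2.MORPH_CLOSE,np.ones((5,5))),.03)
ins=np.zeros_like(gray,np.uint8);cv2.drawContours(ins,st,-1,1,-1);ins=cv2.erode(ins,np.ones((5,5)))
b=(gray>110)&(ins>0)
show("bright",b,.056,4)
print("z for jaws .064, fence .054"); show("jaws",b,.064,5)
wb=np.zeros_like(w);wb[205:305,150:230]=1
show("board",(gray>165)&wb,.012)
for x in (60,85,110):show("thermo",(gray<x+0)&wb,.034)
print(np.round(gray[195,240:400:4]),np.round(gray[250,160:220:3]))
E
```

```text
stage [array([566.8,  30.4]), array([246. , 338.6]), np.float64(3.3)] (245, 144, 149, 113)
bright [array([555.7,  17.8]), array([ 90.8, 120.7]), np.float64(12.6)] (294, 178, 59, 50)
bright [array([651.4,  35.3]), array([ 13.4, 152.2]), np.float64(3.2)] (283, 158, 65, 10)
bright [array([596.3, 128.3]), array([70. , 14.1]), np.float64(3.2)] (272, 172, 8, 30)
bright [array([608. , -61.3]), array([70. , 13.8]), np.float64(3.2)] (353, 165, 8, 30)
z for jaws .064, fence .054
jaws [array([554.6,  17.7]), array([ 90.2, 119.9]), np.float64(12.6)] (294, 178, 59, 50)
jaws [array([649.7,  35.1]), array([ 13.4, 151.2]), np.float64(3.2)] (283, 158, 65, 10)
jaws [array([594.9, 127.4]), array([69.5, 14. ]), np.float64(3.2)] (272, 172, 8, 30)
jaws [array([606.6, -60.9]), array([69.5, 13.7]), np.float64(3.2)] (353, 165, 8, 30)
jaws [array([644.6, 123.2]), array([11.8, 12.2]), np.float64(89.5)] (275, 163, 6, 6)
board [array([442.5, 349. ]), array([114.7, 184.7]), np.float64(81.5)] (159, 215, 58, 82)
thermo [array([504. , 335.7]), array([26.5, 26.2]), np.float64(88.8)] (185, 223, 12, 12)
thermo [array([439.2, 334.3]), array([ 37.9, 155.9]), np.float64(88.0)] (182, 223, 17, 67)
thermo [array([438.3, 335. ]), array([162.6,  40.8]), np.float64(0.3)] (182, 222, 18, 70)
[135. 135.  76.  76.  77.  78.  78.  78.  78. 189. 106.  80.  79.  78.
 156.  85.  33.  34.  45.  39.  35.  30.  28.  27.  35. 157. 161. 116.
  76.  87.  66.  77.  77.  77.  76.  77.  76.  77. 136. 136.] [131. 132. 184. 184. 185. 184. 186. 174. 101. 104. 107. 105.  42. 108.
 187. 187. 188. 188.  90. 139.]
```

View pics/crop1.png

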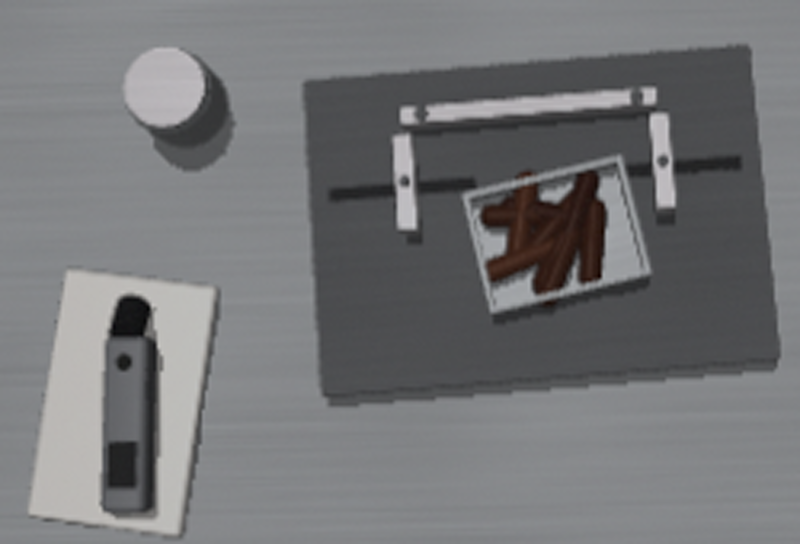

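Stage yaw is about 3.4° and the tray is about 9° askew, and the measured sizes match the given ones. Next I fix the stage frame and write a step calculator.

```bash
cat >> h.py <<'E'
YAW=np.radians(3.35); SO=np.array([570.8,31.5])  # stage origin, mm
SR=np.array([[np.cos(YAW),-np.sin(YAW)],[np.sin(YAW),np.cos(YAW)]])
def s2w(x,y): return SO+SR@[x,y]
def w2s(p): return SR.T@(np.array(p)[:2]-SO)
def need(xy,z,yaw_y):  # world mm, direction (deg) of tool y wanted
    s=read_state(); Q=R.from_quat(s["eef_rot"]).as_matrix(); a=np.degrees(np.arctan2(Q[1,1],Q[0,1]))
    d=(yaw_y-a+90)%180-90
    L=Q.T@(np.r_[xy,z]-np.array(s["ee_pos"])*1000)
    print("t",s["time"],"stage",w2s(s["ee_pos"]*1000).round(1),"z",s["ee_pos"][2].round(4),"tool shift/200",(L/200).round(3),"yaw/90",round(-d/90,4),"tilt z",Q[:,2].round(3),"F",(SR.T@s["ft_force"][:2]).round(1),s["ft_force"][2].round(1))
E
python3 -m crank '0 0 0 -0.095 0.6;0 0 0 -0.095 0.6;0 0 0 -0.095 0.6'
python3 -c "
from h import *
need(s2w(-100,-13),220,93.35)"
```

```text
time: 0.45
ee_pos: [0.2443, 0.5751, 0.2222]
eef_rot: [-0.026, 1.0, -0.0, -0.0]
ft_force: [0.5, -0.4, 0.2]
width: 0.0727
grip_force: 0.0
t 0.45 stage [-294.2  561.7] z 0.2222 tool shift/200 [-0.989 -2.867  0.012] yaw/90 -0.0041 tilt z [-0.    -0.001 -1.   ] F [ 0.5 -0.5] 0.2
```

```bash
python3 -m crank '-0.076 -0.22 0 -0.004 0.6;-0.076 -0.22 0 0 0.6;-0.076 -0.22 0 0 0.6;-0.076 -0.22 0 0 0.6;-0.076 -0.22 0 0 0.6;-0.076 -0.22 0 0 0.6;-0.076 -0.22 0 0 0.6;-0.076 -0.22 0 0 0.6;-0.076 -0.22 0 0 0.6;-0.076 -0.22 0 0 0.6' >/dev/null
python3 -m crank '-0.076 -0.22 0 0 0.6;-0.076 -0.22 0 0 0.6;-0.076 -0.22 0 0 0.6;0 0 0 0 0.6;0 0 0 0 0.6'
python3 -c "
from h import *
need(s2w(-100,-13),37,93.35)"
```

```text
time: 1.95
ee_pos: [0.4713, 0.0134, 0.2223]
eef_rot: [-0.025, 1.0, 0.0, -0.0]
ft_force: [-0.2, 0.9, 0.2]
width: 0.0694
grip_force: 0.0
t 1.95 stage [-100.4  -12.2] z 0.2223 tool shift/200 [-0.003 -0.004  0.927] yaw/90 -0.0055 tilt z [-0.001  0.    -1.   ] F [-0.2  0.9] 0.2
```

```bash
python3 -m crank '-0.003 -0.004 0.2 -0.005 0.6;0 0 0.2 0 0.6;0 0 0.2 0 0.6;0 0 0.2 0 0.6;0 0 0.1 0 0.6;0 0 0.027 0 0.6;0 0 0 0 0.6;0 0 0 0 0.6'
python3 - <<'E'
from h import *
need(s2w(-100,-13),37,93.35)
c=Cam("top");cv2.imwrite("pics/crop2.png",cv2.resize(c.img[130:300,230:410],None,fx=3.2,fy=3.2,interpolation=cv2.INTER_CUBIC))
E
```

```text
time: 2.75
ee_pos: [0.4728, 0.0142, 0.0383]
eef_rot: [-0.03, 1.0, 0.0, 0.001]
ft_force: [0.1, -0.8, 0.2]
width: 0.0697
grip_force: 0.0
t 2.75 stage [-98.9 -11.6] z 0.0383 tool shift/200 [ 0.006 -0.007  0.007] yaw/90 0.0015 tilt z [ 0.002  0.001 -1.   ] F [ 0.1 -0.8] 0.2
```

View pics/crop2.png

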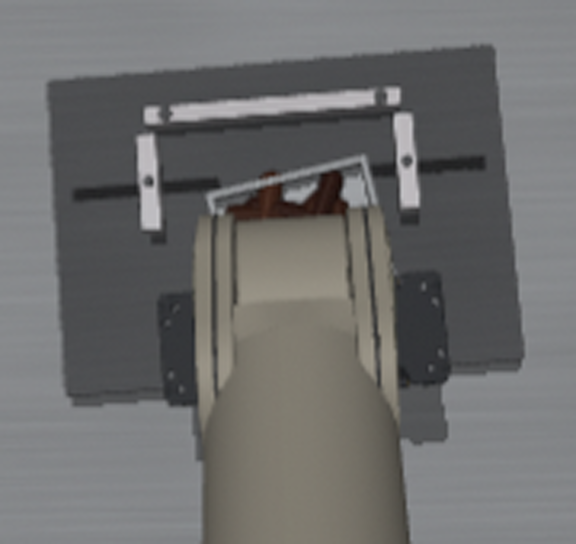

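The gripper stands square behind the tray, which is visible at crop (290,190). Pushing slowly now.

```bash
python3 -m crank '-0.02 0 0.004 0 0.6;-0.02 0 0 0 0.6;-0.02 0 0 0 0.6;-0.02 0 0 0 0.6;-0.015 0 0 0 0.6;-0.015 0 0 0 0.6;-0.015 0 0 0 0.6;-0.015 0 0 0 0.6;-0.015 0 0 0 0.6;-0.015 0 0 0 0.6' |grep -E "ee_pos|force"
python3 -m crank '-0.015 0 0 0 0.6;-0.015 0 0 0 0.6;-0.015 0 0 0 0.6;-0.015 0 0 0 0.6;-0.015 0 0 0 0.6;-0.015 0 0 0 0.6;-0.015 0 0 0 0.6;-0.015 0 0 0 0.6' |grep -E "ee_pos|force"
python3 - <<'E'
from h import *
need(s2w(-24.5,-13),37,93.35)
E
```

```text
ee_pos: [0.5061, 0.0155, 0.0363]
ft_force: [-1.3, 0.0, -0.4]
grip_force: 0.6
ee_pos: [0.53, 0.0169, 0.0363]
ft_force: [-2.3, -0.8, 0.7]
grip_force: 1.1
t 4.6 stage [-41.5 -12.2] z 0.0363 tool shift/200 [-0.085 -0.004 -0.003] yaw/90 0.001 tilt z [-0.  0. -1.] F [-2.4 -0.7] 0.7
```

```bash
python3 -m crank '-0.01 0 0 0 0.6;-0.01 0 0 0 0.6;-0.01 0 0 0 0.6;-0.01 0 0 0 0.6;-0.01 0 0 0 0.6;-0.01 0 0 0 0.6;-0.005 0 0 0 0.6' |grep -E "ee_pos|ft_force"
for i in 1 2; do python3 -m crank '-0.005 0 0 0 0.6;0 0 0 0 0.6' |grep -E "ee_pos|ft_force"; done
python3 - <<'E'
from h import *
need(s2w(-24.5,-13),37,93.35)
c=Cam("top");cv2.imwrite("pics/crop3.png",cv2.resize(c.img[130:300,230:410],None,fx=3.2,fy=3.2,interpolation=cv2.INTER_CUBIC))
E
```

```text
ee_pos: [0.543, 0.0178, 0.0363]
ft_force: [-3.5, 0.5, 1.3]
ee_pos: [0.544, 0.0178, 0.0363]
ft_force: [-1.0, -0.9, -1.0]
ee_pos: [0.545, 0.0178, 0.0364]
ft_force: [-1.4, 0.9, -0.4]
t 5.7 stage [-26.6 -12.1] z 0.0364 tool shift/200 [-0.01  -0.004 -0.003] yaw/90 0.001 tilt z [ 0.  0. -1.] F [-1.4  0.9] -0.4
```

```bash
for i in 1; do python3 -m crank '-0.005 0 0 0 0.6;0 0 0 0 0.6' |grep -E "ee_pos|ft_force";python3 -m crank '-0.005 0 0 0 0.6;0 0 0 0 0.6' |grep -E "ee_pos|ft_force"; python3 -m crank '-0.005 0 0 0 0.6;0 0 0 0 0.6' |grep -E "ee_pos|ft_force"; done
```

```text
ee_pos: [0.5453, 0.0179, 0.0363]
ft_force: [-4.0, -0.1, 3.2]
ee_pos: [0.5453, 0.0179, 0.0361]
ft_force: [-9.0, -0.1, 7.1]
ee_pos: [0.5454, 0.0179, 0.0359]
ft_force: [-14.1, 0.3, 10.7]
```

The tray is stopped at 14 N. I back off and look.

```bash
python3 -m crank '0.015 0 0 0 0.6;0.02 0 0 0 0.6;0.05 0 0 0 0.6;0.2 0 0 0 0.6;0 0 -0.2 0 0.6;0 0 -0.2 0 0.6;0.2 0 -0.1 0 -1;0.2 0 0 0 -1;0 0 0 0 -1' |grep -E "ee_pos|ft_force"
cat >> h.py <<'E'
def tray(tag):
    c=Cam("top");gray=c.img.astype(int).mean(2);w=np.zeros(gray.shape,bool);w[140:260,245:395]=1
    for t in biggest((gray>110)&w&False|((gray>110)&w),12):
        x,y,ww,hh=cv2.boundingRect(t)
        if 40<cv2.contourArea(t)<6000:
            r=rect(c,t,.056); print(np.round(w2s(r[0]),1),r[1].round(1),round(r[2]-np.degrees(YAW),1),(x,y,ww,hh))
    cv2.imwrite(f"pics/{tag}.png",cv2.resize(c.img[130:270,230:410],None,fx=4,fy=4,interpolation=cv2.INTER_CUBIC))
E
python3 -c "
from h import *
tray('tray1')"
```

```text
ee_pos: [0.4071, 0.0095, 0.1363]
ft_force: [0.5, -0.2, 0.1]
[36.  -2.3] [102.7 155.3] -0.2 (283, 158, 69, 46)
[-5.6 -3.5] [355. 281.] 85.1 (245, 140, 150, 120)
[-118.9   -2.3] [94.5 55.2] 85.2 (302, 235, 42, 25)
[-40.1 136.5] [ 71.8 191.1] 86.5 (245, 178, 32, 82)
[31.1 95.1] [70.  14.1] -0.1 (272, 172, 8, 30)
[ 31.8 -94.8] [70.2 13.8] -0.1 (353, 165, 8, 30)
[-118.4  -74.5] [71.9 14.3] 8.0 (348, 229, 12, 31)
[-119.2  -56. ] [67.4 12.6] 8.0 (341, 231, 11, 29)
[-120.1   56. ] [45.4 11.7] 4.5 (294, 240, 8, 20)
[-120.3   72.9] [41.7 11.7] 3.0 (287, 241, 7, 19)
```

View pics/tray1.png

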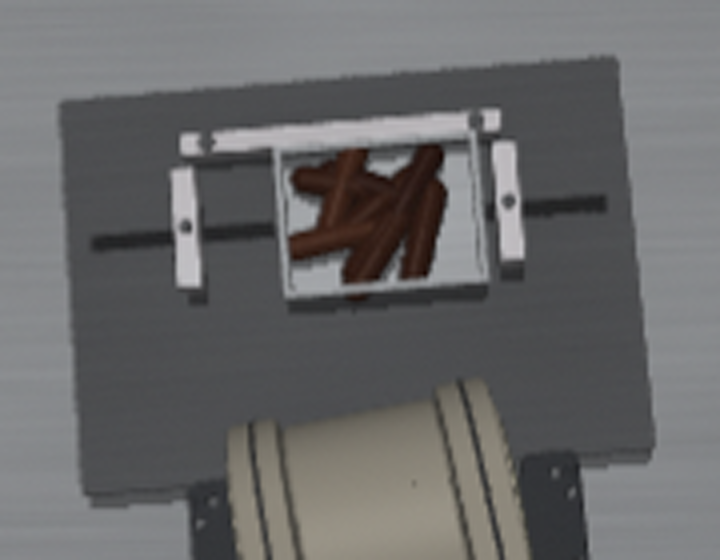

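The tray now lies flat against the fence (depth of tray plus fence 102.7 mm, angle about 0°) and sits right of centre. Next I go to the outside of the left jaw at crop (187,227).

```bash
python3 -c "
from h import *
need(s2w(31,142),136,93.35)"
```

```text
t 7.3 stage [-162.4  -12.1] z 0.1366 tool shift/200 [-0.969  0.769  0.006] yaw/90 0.0013 tilt z [ 0.001  0.002 -1.   ] F [1.  0.3] -0.3
```

```bash
python3 -m crank '-0.161 0.128 0 0 -1;-0.161 0.128 0 0 -1;-0.161 0.128 0 0 -1;-0.161 0.128 0 0 -1;-0.161 0.128 0 0 -1;-0.161 0.128 0 0 -1;0 0 0.2 0 -1;0 0 0.2 0 -1;0 0 0.09 0 -1;0 0 0 0 -1' |grep -E "ee_pos|ft_force|width"
python3 -c "
from h import *
need(s2w(31,120),38,93.35)"
```

```text
ee_pos: [0.5929, 0.1741, 0.0346]
ft_force: [-1.1, 0.6, 0.1]
width: 0.0005
t 8.3 stage [ 30.4 141.1] z 0.0346 tool shift/200 [-0.003 -0.105 -0.017] yaw/90 0.0012 tilt z [-0.005 -0.003 -1.   ] F [-1.1  0.7] 0.1
```

```bash
python3 -m crank '0 -0.03 -0.012 0 -1;0 -0.03 0 0 -1;0 -0.02 0 0 -1;0 -0.02 0 0 -1;0 -0.015 0 0 -1;0 -0.015 0 0 -1;0 -0.015 0 0 -1;0 0 0 0 -1' |grep -E "ee_pos|ft_force"
python3 -m crank '0 -0.015 0 0 -1;0 -0.015 0 0 -1;0 -0.015 0 0 -1;0 -0.015 0 0 -1' |grep -E "ee_pos|ft_force"
python3 -c "
from h import *
need(s2w(31,89),38,93.35)"
```

```text
ee_pos: [0.5965, 0.1452, 0.0408]
ft_force: [-0.5, -0.5, 0.7]
ee_pos: [0.597, 0.1346, 0.0407]
ft_force: [0.0, 3.6, -0.5]
t 9.5 stage [ 32.2 101.4] z 0.0407 tool shift/200 [ 0.006 -0.062  0.013] yaw/90 0.0016 tilt z [-0.     0.001 -1.   ] F [0.2 3.6] -0.5
```

```bash
python3 -m crank '0 -0.01 0.01 0 -1;0 -0.01 0 0 -1;0 -0.01 0 0 -1;0 -0.01 0 0 -1' |grep -E "ee_pos|ft_force"
python3 -m crank '0 -0.01 0 0 -1;0 -0.01 0 0 -1;0 0 0 0 -1' |grep -E "ee_pos|ft_force"
python3 -c "
from h import *
need(s2w(31,89),38,93.35)"
```

```text
ee_pos: [0.598, 0.1271, 0.0394]
ft_force: [-0.0, 6.4, 3.2]
ee_pos: [0.5983, 0.1226, 0.0393]
ft_force: [-0.6, 5.0, 3.3]
t 10.2 stage [32.7 89.3] z 0.0393 tool shift/200 [ 0.009 -0.002  0.007] yaw/90 0.0013 tilt z [ 0.001  0.001 -1.   ] F [-0.3  5.1] 3.3
```

```bash
for i in 1; do python3 -m crank '0 -0.005 0 0 -1;0 -0.005 0 0 -1;0 0 0 0 -1' |grep -E "ee_pos|ft_force"; python3 -m crank '0 -0.005 0 0 -1;0 -0.005 0 0 -1;0 0 0 0 -1' |grep -E "ee_pos|ft_force"; python3 -m crank '0 -0.005 0 0 -1;0 0 0 0 -1' |grep -E "ee_pos|ft_force"; done
```

```text
ee_pos: [0.5983, 0.1208, 0.0394]
ft_force: [-0.5, 6.6, 2.9]
ee_pos: [0.5985, 0.1188, 0.0394]
ft_force: [-0.5, 5.5, 3.7]
ee_pos: [0.5985, 0.1178, 0.0394]
ft_force: [-1.2, 6.0, 3.3]
```

```bash
for i in 1; do python3 -m crank '0 -0.005 0 0 -1;0 0 0 0 -1' |grep -E "ee_pos|ft_force"; python3 -m crank '0 -0.005 0 0 -1;0 0 0 0 -1' |grep -E "ee_pos|ft_force"; python3 -m crank '0 -0.005 0 0 -1;0 0 0 0 -1' |grep -E "ee_pos|ft_force"; done
```

```text
ee_pos: [0.5986, 0.1169, 0.0393]
ft_force: [-1.3, 5.0, 3.1]
ee_pos: [0.5986, 0.1158, 0.0394]
ft_force: [-1.2, 5.9, 3.5]
ee_pos: [0.5987, 0.1151, 0.0394]
ft_force: [-0.1, 6.3, 3.1]
```

```bash
for i in 1; do python3 -m crank '0 -0.005 0 0 -1;0 0 0 0 -1' |grep -E "ee_pos|ft_force"; python3 -m crank '0 -0.005 0 0 -1;0 0 0 0 -1' |grep -E "ee_pos|ft_force"; python3 -m crank '0 -0.005 0 0 -1;0 0 0 0 -1' |grep -E "ee_pos|ft_force"; done
python3 -c "
from h import *
need(s2w(31,82),38,93.35); tray('nip1')"
```

```text
ee_pos: [0.5987, 0.1151, 0.0394]
ft_force: [-1.9, 10.0, 3.9]
ee_pos: [0.5987, 0.115, 0.0394]
ft_force: [-0.7, 12.0, 3.4]
ee_pos: [0.5986, 0.115, 0.0394]
ft_force: [-1.4, 14.1, 2.4]
t 12.2 stage [32.7 81.7] z 0.0394 tool shift/200 [0.008 0.001 0.007] yaw/90 0.003 tilt z [ 0.001  0.005 -1.   ] F [-0.6 14.2] 2.4
[  5.2 124.7] [ 90.3 283.8] 86.6 (245, 140, 39, 120)
[-10.4 -58.5] [245. 281.] 85.2 (291, 140, 104, 120)
[ 35.9 -44.2] [102.5  65. ] -0.3 (320, 158, 30, 45)
[93.9 66.6] [96.3 11.5] 3.4 (282, 140, 9, 40)
```

```bash
python3 -m crank '0 -0.008 0 0 -1;0 -0.004 0 0 -1;0 0 0 0 -1' |grep -E "ee_pos|ft_force"; python3 -m crank '0 -0.003 0 0 -1;0 0 0 0 -1;0 0 0 0 -1' |grep -E "ee_pos|ft_force"
```

```text
ee_pos: [0.5986, 0.1149, 0.0394]
ft_force: [-0.7, 19.3, 2.3]
ee_pos: [0.5986, 0.1149, 0.0395]
ft_force: [-0.5, 21.4, 2.3]
```

Holding 21 N for a second, then releasing slowly along the line of approach and going up.

```bash
python3 -m crank '0 0 0 0 -1;0 0 0 0 -1;0 0 0 0 -1;0 0 0 0 -1;0 0 0 0 -1;0 0 0 0 -1;0 0 0 0 -1;0 0 0 0 -1' |grep -E "ee_pos|ft_force"; python3 -m crank '0 0.02 0 0 -1;0 0.03 0 0 -1;0 0.04 0 0 -1;0 0.1 0 0 -1;0 0 -0.2 0 1;0 0 -0.2 0 1;0 0.2 -0.2 0 1;0 0.2 -0.2 0 1;0 0.2 0 0 1;0 0.2 0 0 1' |grep -E "ee_pos|ft_force"
python3 - <<'E'
from h import *
need(s2w(31,82),38,93.35); tray('nip2')
c=Cam("top");g=c.img;gray=g.astype(int).mean(2);w=np.zeros(gray.shape,bool);w[200:310,150:230]=1
for z in [.034]:
  m=(gray<125)&w&(gray>=0)
  for t in biggest(m,2): print(rect(c,t,z),cv2.boundingRect(t))
cv2.imwrite("pics/therm.png",cv2.resize(c.img[200:310,140:240],None,fx=5,fy=5,interpolation=cv2.INTER_CUBIC))
s=Cam("scene");cv2.imwrite("pics/therms.png",cv2.resize(s.img[165:260,260:470],None,fx=3.8,fy=3.8,interpolation=cv2.INTER_CUBIC))
E
```

```text
ee_pos: [0.5986, 0.1149, 0.0394]
ft_force: [-1.1, 21.5, 2.2]
ee_pos: [0.588, 0.2971, 0.191]
ft_force: [-0.1, 0.6, -1.5]
t 14.65 stage [ 32.7 264.2] z 0.191 tool shift/200 [ 0.01  -0.911  0.764] yaw/90 0.0 tilt z [ 0.002  0.001 -1.   ] F [-0.1  0.6] -1.5
[-6.  -3.5] [355.  281.8] 85.1 (245, 140, 150, 120)
[35.9 -0.7] [102.9 152.2] -0.2 (283, 158, 67, 47)
(array([444.52294922, 339.73779297]), array([193.30500793, 260.82992554]), 89.95708465576172) (150, 200, 80, 110)
(array([429.79595947, 430.5848999 ]), array([2.36538434, 0.        ]), -178.995361328125) (151, 260, 1, 2)
```

View pics/nip2.png

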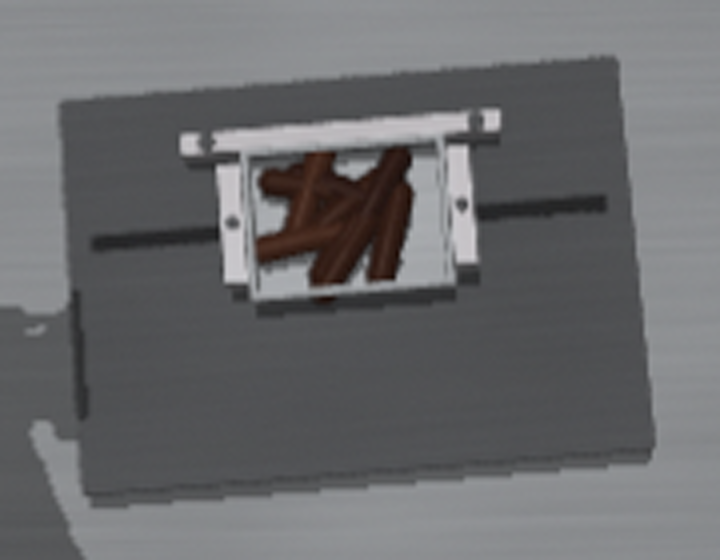

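View pics/therms.png

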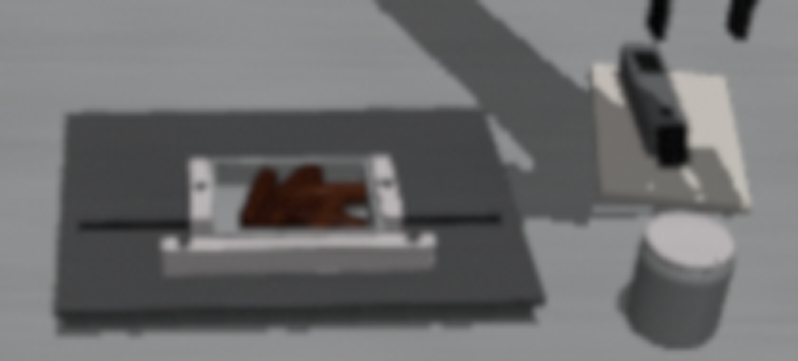

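Jaws, tray and fence are closed up: the tray is flat on the fence and both jaws (crop (232,222) and (461,204)) touch its ends. The thermometer lies on the board with its nose towards the can. Next I measure its handle from the first top picture.

Run:
```python
from h import *
c=Cam("top");im=cv2.imread("pics/top0.png");g=im.astype(int).mean(2)
for v in (240,248,256,264,272,280,287): print(v,g[v,178:206].astype(int))
for u in (188,190,192): print(u,g[218:300,u].astype(int))
print(c.plane([(190.0,290),(190.5,235.5)],.034)*1000)
for z in(.012,): 
  hull=cv2.convexHull(biggest(((g>165)&(np.indices(g.shape)[1]<230)&(np.indices(g.shape)[1]>150)&(np.indices(g.shape)[0]>205)&(np.indices(g.shape)[0]<305)))[0]); print("board",rect(c,hull,z))
for n,uv,z in(("can",(203,157),.075),("beaker",(459,151),.08)): print(n,c.plane([uv],z)*1000, w2s(c.plane([uv],z)[0]*1000))
```

```text
240 [184 185 185 186 155  93  98 101 102  88  74  85 102 108 109 108  94  75
  48  40  39 107 180 187 187 187 187 187]
248 [185 185 185 172 127  91  99 101 102 103 104 105 107 108 109 106  91  71
  47  40  54 108 177 186 187 187 187 187]
256 [185 185 185 170 112  93 100 101 102 102 104 106 107 107 109 103  87  67
  47  39  70 107 174 187 186 187 187 187]
264 [184 185 186 171 102  94 101 101 102 103 105 105 107 107 109 101  84  63
  44  39  70 108 171 187 186 186 186 187]
272 [185 185 185 175  88  73  35  35  35  34  34  34  35  35  56  82  81  59
  41  38  81 122 171 186 187 187 186 187]
280 [185 186 184 142  84  62  35  36  36  36  34  36  36  35  59  83  78  56
  40  37  93 161 186 186 187 186 187 187]
287 [183 185 185 122  88 100 100 102 104 104 105 105 106 108 106  95  76  55
  40  48  92 157 186 186 186 186 187 187]
188 [187 186 186 186 121  44  22  22  22  24  24  25  20  21  20  20  18  62
  90 105 104 104  74  37  31  31  31  42 102 104 104 105 104 104 105 104
 104 104 104 104 103 104 104 105 104 104 105 104 105  96  50  35  35  36
  34  33  35  35  34  35  37  35  34  35  66
[... 389 characters left out ...]
29 127 135 135 132]
192 [186 187 187 180 109  23  22  22  23  20  20  21  20  20  21  20  18  60
  93 107 109 110 109 109 108 109 109 108 108 109 109 109 108 109 109 109
 108 110 109 109 110 110 109 109 109 109 109 109 109 103  60  57  53  54
  56  67  66  66  65  64  62  58  59  64  81 100 106 104 106 106  97  78
  99 117 162 186 182 153 136 135 135 132]
[[359.29096858 335.704223    34.        ]
 [487.33251527 335.52584731  34.        ]]
board (array([442.52651978, 348.96481323]), array([114.67488861, 184.68144226]), 81.52165985107422)
can [[667.56308032 297.15188526  75.        ]] [112.12115882 259.54356782]
beaker [[ 665.2101903  -301.38708845   80.        ]] [  74.79653131 -337.83513227]
```

Run:
```python
from h import *
c=Cam("top")
L=c.plane([(182.3,240),(181.7,248),(181.5,256),(181.4,264),(181.3,272),(180.9,280),(180.6,287)],.034)[:,:2]*1000
p=np.polyfit(L[:,0],L[:,1],1);a=np.arctan(p[0]);print(L.round(1),"yaw",np.degrees(a))
d=np.array([np.cos(a),np.sin(a)]);n=np.array([-d[1],d[0]])
q=np.array([0,p[1]]);ctr=q-17*n
near=359.3;far=487.3; o=(near+80+far-50)/2
O=ctr+d*((o-ctr[0])/d[0]);print("origin",O)
need(O,200,90+np.degrees(a))
```

```text
[[477.  355.2]
 [458.1 356.4]
 [439.2 356.7]
 [420.4 356.8]
 [401.6 356.8]
 [382.9 357.6]
 [366.6 358.2]] yaw -1.2607340708938808
origin [438.3       339.4457595]
t 14.9 stage [ 32.2 262. ] z 0.189 tool shift/200 [ 0.732  0.266 -0.055] yaw/90 0.0516 tilt z [-0.    -0.002 -1.   ] F [ 1.1 -0.4] -0.4
```

```bash
python3 -m crank '0.183 0.066 0 0.051 0.4;0.183 0.066 0 0 0.4;0.183 0.066 0 0 0.4;0.183 0.066 0 0 0.4;0 0 0 0 0.4;0 0 0 0 0.4' |grep -E "ee_pos|ft_force|width"
python3 -c "
from h import *
need([438.3,340],16,88.8)"
```

```text
ee_pos: [0.4415, 0.3478, 0.1898]
ft_force: [0.4, -0.4, -0.4]
width: 0.0608
t 15.5 stage [-110.6  323.3] z 0.1898 tool shift/200 [ 0.016 -0.039  0.869] yaw/90 -0.0001 tilt z [ 0.001  0.    -1.   ] F [ 0.4 -0.4] -0.4
```

```bash
python3 -m crank '0.016 -0.039 0.15 0 0.4;0 0 0.2 0 0.4;0 0 0.2 0 0.4;0 0 0.15 0 0.4;0 0 0 0 0.4;0 0 0 0 0.4' |grep -E "ee_pos|ft_force|width"
python3 -c "
from h import *
need([438.3,340],16,88.8)"
```

```text
ee_pos: [0.4392, 0.34, 0.0501]
ft_force: [0.2, 0.4, 0.6]
width: 0.0609
t 16.1 stage [-113.3  315.7] z 0.0501 tool shift/200 [0.005 0.    0.17 ] yaw/90 -0.0011 tilt z [ 0.    -0.001 -1.   ] F [0.2 0.4] 0.6
```

```bash
python3 -m crank '0.005 0 0.06 0 0.4;0 0 0.06 0 0.4;0 0 0.045 0 0.4;0 0 0 0 0.4;0 0 0 0 0.4' |grep -E "ee_pos|ft_force|width"
python3 -m crank '0 0 0 0 -0.4;0 0 0 0 -1;0 0 0 0 -1;0 0 0 0 -1;0 0 0 0 -1;0 0 0 0 -1;0 0 0 0 -1;0 0 0 0 -1' 25
```

```text
ee_pos: [0.4367, 0.3412, 0.0164]
ft_force: [0.8, 0.3, 0.1]
width: 0.061
time: 17.4
ee_pos: [0.4369, 0.3411, 0.0166]
eef_rot: [0.01, 1.0, -0.0, 0.0]
ft_force: [-2.0, -4.4, 4.7]
width: 0.0335
grip_force: 24.9
```

Thermometer gripped (33.5 mm). Lifting it.

```bash
python3 -m crank '0 0 -0.02 0 -1;0 0 -0.08 0 -1;0 0 -0.15 0 -1;0 0 -0.15 0 -1;0 0 -0.15 0 -1;0 0 -0.12 0 -1;0 0 0 0 -1;0 0 0 0 -1' |grep -E "ee_pos|ft_force|width"
python3 -c "
from h import *
need([449.8,36.6],150,88.8)
print(need.__name__)"
```

```text
ee_pos: [0.4364, 0.3416, 0.1502]
ft_force: [-0.0, -0.2, -2.4]
width: 0.0336
t 18.2 stage [-116.   317.4] z 0.1502 tool shift/200 [-0.097 -1.523  0.   ] yaw/90 0.0008 tilt z [ 0.     0.001 -1.   ] F [-0.  -0.2] -2.4
need
```

```bash
python3 -m crank '-0.005 -0.08 0 0 -1;-0.011 -0.17 0 0 -1;-0.011 -0.18 0 0 -1;-0.011 -0.18 0 0 -1;-0.011 -0.18 0 0 -1;-0.011 -0.18 0 0 -1;-0.011 -0.18 0 0 -1;-0.011 -0.17 0 0 -1;-0.011 -0.12 0 0 -1;-0.004 -0.08 0 0 -1' |grep -E "ee_pos|ft_force|width"
python3 -m crank '0 0 0.08 0 -1;0 0 0.08 0 -1;0 0 0.06 0 -1;0 0 0 0 -1;0 0 0 0 -1;0 0 0 0 -1'|grep -E "ee_pos|ft_force|width"
python3 - <<'E'
from h import *
need([449.8,36.6],106,88.8)
t=Cam("top");s=Cam("scene")
# predicted pixels of lens, handle ends, spot
sp=[600.7,33.3,50]
import numpy as np
print("spot",t.proj(np.array(sp)/1e3),s.proj(np.array(sp)/1e3))
S=read_state();Q=R.from_quat(S["eef_rot"]).as_matrix();e=S["ee_pos"]*1e3
O=e+np.array([1.4,0,-4.6]);h=-Q[:,0];lens=O+73*h+[0,0,13]
d=np.array(sp)-lens;print("lens",lens,"dist",np.linalg.norm(d),"elev",np.degrees(np.arcsin(-d[2]/np.linalg.norm(d))),"az",np.degrees(np.arctan2(d[1],d[0])),np.degrees(np.arctan2(h[1],h[0])))
print("lens px",t.proj(lens/1e3),s.proj(lens/1e3))
cv2.imwrite("pics/aim_t.png",cv2.resize(t.img[130:270,250:400],None,fx=4,fy=4,interpolation=cv2.INTER_CUBIC))
cv2.imwrite("pics/aim_s.png",cv2.resize(s.img[140:260,260:420],None,fx=4.5,fy=4.5,interpolation=cv2.INTER_CUBIC))
E
```

```text
ee_pos: [0.4488, 0.034, 0.1492]
ft_force: [0.1, 1.0, -1.8]
width: 0.0337
ee_pos: [0.4503, 0.037, 0.1069]
ft_force: [0.1, -0.5, -0.6]
width: 0.0339
t 19.8 stage [-120.    12.5] z 0.1069 tool shift/200 [ 0.002 -0.002  0.005] yaw/90 0.0006 tilt z [ 0.001  0.    -1.   ] F [ 0.1 -0.6] -0.6
spot [[316.39059964 183.99353454]] [[337.57100934 217.6470004 ]]
lens [524.76835114  35.60729038 115.45938975] dist 100.27896386535528 elev 40.750994150259146 az -1.7404776235837136 -1.142074358361142
lens px [[315.12708767 212.90040864]] [[338.6256493  182.71706797]]
```

View pics/aim_s.png

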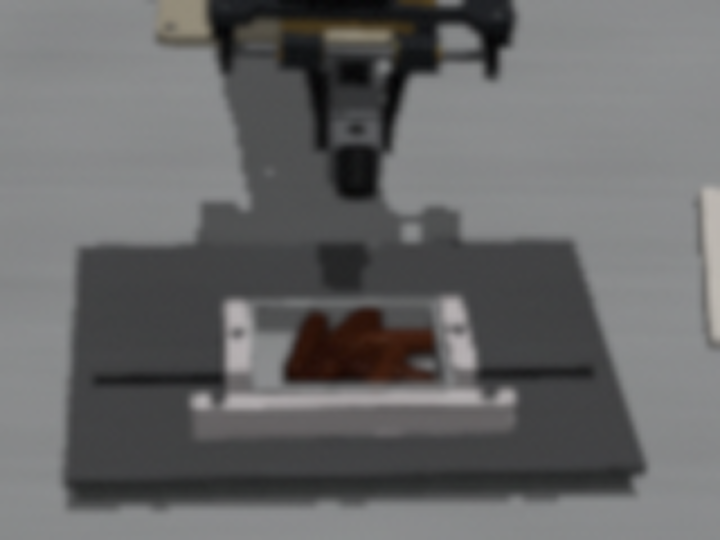

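View pics/aim_t.png

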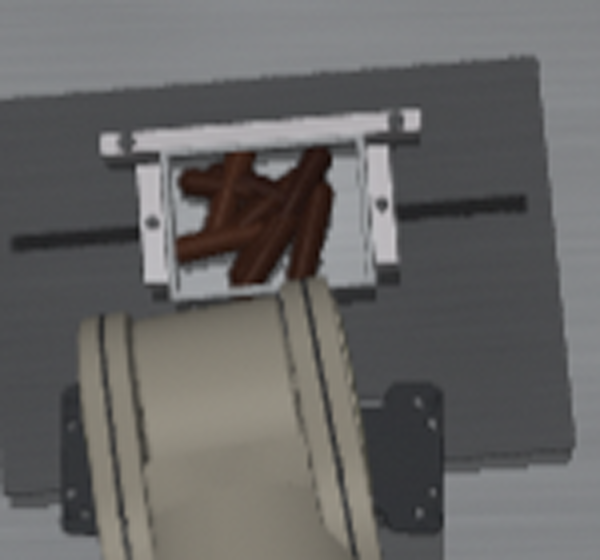

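The scene picture shows the nose at crop (357,173) aimed at the tray centre near (349,350), within a few mm of the prediction. I'll check the heading from the display (354,70) and button (356,128), then fine-adjust.

```bash
python3 -m crank '-0.001 -0.008 0.005 0 -1;0 0 0 0 -1;0 0 0 0 -1'|grep -E "ee_pos|ft_force|width"
python3 - <<'E'
from h import *
s=Cam("scene");S=read_state();Q=R.from_quat(S["eef_rot"]).as_matrix();e=S["ee_pos"]*1e3
h=-Q[:,0]
P=np.array([e+[1.4,0,-4.6]+x*h+[0,0,z] for x,z in((-46,34),(31,34),(62,22),(73,13))])
print(((s.proj(P/1e3)-[260,140])*4.5).round(1))
print(((s.proj([[.6007,.0333,.064],[*s2w(30,74)/1e3,.064],[*s2w(30,-74)/1e3,.064]])-[260,140])*4.5).round(1))
g=s.img.astype(int).mean(2)
for v in (166,168,172,176,178,180): print(v,g[v,328:352].astype(int))
need([449.8,35],106,88.8)
E
```

```text
ee_pos: [0.4502, 0.0353, 0.1055]
ft_force: [0.3, 0.5, -1.6]
width: 0.0338
[[350.6  73. ]
 [351.7 131. ]
 [351.4 172.6]
 [350.9 194.1]]
[[350.1 331. ]
 [471.  329. ]
 [227.9 333. ]]
166 [ 65  42  19  21  42  61  72  77  75  75  74  75  76  75  65  48  28  16
  37  82 117 133 137 136]
168 [ 71  51  25  22  48  71  85  89  76  58  52  58  76  86  84  67  42  23
  55 103 130 138 138 138]
172 [ 68  48  26  26  46  64  71  65  56  51  49  50  52  60  69  71  55  43
  76 113 132 136 137 137]
176 [ 80  80  79  72  58  38  22  15  15  19  24  22  20  17  25  61 105 130
 135 136 136 135 135 135]
178 [ 81  80  80  74  60  40  22  16  16  19  23  22  19  17  29  67 108 131
 136 136 136 136 136 135]
180 [ 81  81  80  78  65  44  25  16  15  19  21  22  19  16  31  68 109 132
 137 137 137 136 136 135]
t 20.25 stage [-120.2   10.9] z 0.1055 tool shift/200 [ 0.002 -0.002 -0.002] yaw/90 0.0005 tilt z [ 0.  0. -1.] F [-0.   0.5] -1.5
```

Nose centre is now at column 338 against 338.0 predicted, so the aim is good. Holding for about 2 s.

```bash
python3 -m crank '0 0 0 0 -1;0 0 0 0 -1;0 0 0 0 -1;0 0 0 0 -1;0 0 0 0 -1;0 0 0 0 -1;0 0 0 0 -1;0 0 0 0 -1;0 0 0 0 -1;0 0 0 0 -1'|grep -E "ee_pos"
python3 -m crank '0 0 0 0 -1;0 0 0 0 -1;0 0 0 0 -1;0 0 0 0 -1;0 0 0 0 -1;0 0 0 0 -1;0 0 0 0 -1;0 0 0 0 -1;0 0 0 0 -1;0 0 0 0 -1'|grep -E "ee_pos"
python3 -m crank '0 0 -0.08 0 -1;0 0 -0.08 0 -1;0 0 -0.06 0 -1;0 0.08 0 0 -1;0 0.15 0 0 -1;0 0.18 0 0 -1;0 0.18 0 0 -1;0 0.18 0 0 -1;0 0.18 0 0 -1;0 0.18 0 0 -1'|grep -E "ee_pos"
python3 -c "
from h import *
need([438,345],150,88.8)"
```

```text
ee_pos: [0.4502, 0.0353, 0.1054]
ee_pos: [0.4502, 0.0353, 0.1055]
ee_pos: [0.4545, 0.2629, 0.1495]
t 23.25 stage [-102.6  237.8] z 0.1495 tool shift/200 [ 0.091  0.409 -0.002] yaw/90 0.0006 tilt z [-0.  0. -1.] F [ 1.8 -0.4] -1.3
```

```bash
python3 -m crank '0.03 0.14 0 0 -1;0.03 0.12 0 0 -1;0.02 0.07 0 0 -1;0.01 0.04 0 0 -1;0 0 0 0 -1;0 0 0 0 -1;0 0 0 0 -1'|grep -E "ee_pos"
python3 -c "
from h import *
need([438,344],17.5,88.8)"
```

```text
ee_pos: [0.4388, 0.3343, 0.1496]
t 23.95 stage [-114.1  310. ] z 0.1496 tool shift/200 [0.005 0.048 0.66 ] yaw/90 -0.0006 tilt z [ 0. -0. -1.] F [ 0.1 -0.8] -2.0
```

```bash
python3 -m crank '0.005 0.048 0.1 0 -1;0 0 0.15 0 -1;0 0 0.15 0 -1;0 0 0.1 0 -1;0 0 0.05 0 -1;0 0 0.04 0 -1;0 0 0.03 0 -1;0 0 0 0 -1;0 0 0 0 -1'|grep -E "ee_pos|ft_force"
python3 -c "
from h import *
need([438,344],16.7,88.8)"
```

```text
ee_pos: [0.4378, 0.3455, 0.0262]
ft_force: [0.6, -0.1, -1.5]
t 24.85 stage [-114.4  321.3] z 0.0262 tool shift/200 [-0.001 -0.008  0.047] yaw/90 0.0005 tilt z [ 0.001  0.001 -1.   ] F [ 0.6 -0.2] -1.5
```

```bash
python3 -m crank '0 0 0.015 0 -1;0 0 0.015 0 -1;0 0 0.01 0 -1;0 0 0.005 0 -1;0 0 0 0 -1'|grep -E "ee_pos|ft_force"
python3 -m crank '0 0 0.003 0 -1;0 0 0 0 -1;0 0 0 0 -1'|grep -E "ee_pos|ft_force"
```

```text
ee_pos: [0.4373, 0.3452, 0.0166]
ft_force: [-1.4, -1.4, 2.4]
ee_pos: [0.4374, 0.3453, 0.0166]
ft_force: [-4.0, -2.8, 8.5]
```

Touched down; now releasing and retreating.

```bash
python3 -m crank '0 0 0 0 -0.1;0 0 0 0 0.2;0 0 0 0 0.4;0 0 0 0 0.4;0 0 0 0 0.4;0 0 0 0 0.4'|grep -E "ee_pos|ft_force|width"
python3 -m crank '0 0 -0.05 0 0.4;0 0 -0.15 0 0.4;0 0 -0.2 0 0.4;0 0 -0.2 0 0.4;0 0 -0.2 0 0.4;0.1 0.2 -0.1 0 0.4;0.1 0.2 0 0 0.4;0.1 0.2 0 0 0.4;0 0.2 0 0 0.4;0 0 0 0 0.4'|grep -E "ee_pos|ft_force|width"
python3 - <<'E'
from h import *
tray('fin')
t=Cam("top");cv2.imwrite("pics/final.png",cv2.resize(t.img[120:320,140:500],None,fx=2.2,fy=2.2,interpolation=cv2.INTER_CUBIC))
E
```

```text
ee_pos: [0.4374, 0.3453, 0.0158]
ft_force: [-1.1, -0.0, -0.7]
width: 0.0599
ee_pos: [0.3773, 0.5115, 0.1955]
ft_force: [-0.7, -1.2, -0.3]
width: 0.061
[-6.  -3.5] [355.  281.8] 85.1 (245, 140, 150, 120)
[36.  -0.7] [102.7 152.2] -0.2 (283, 158, 67, 47)
```

View pics/final.png

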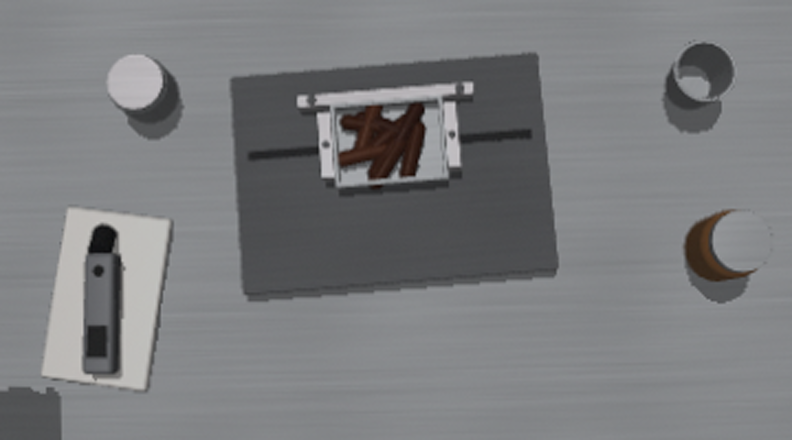

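The thermometer lies flat on the board at (101,300), and the tray is still nipped at (390,145). The can, beaker and jar are where they were. Handing in.

```bash
python3 -c "
from bench import workorder
print(workorder.close_job())"
```

```text
the job is handed in; nothing more can be done
None
```

The job is done and handed in: the tray is flat on the fence and nipped at about 21 N, the lens was held on the samples from about 10 cm for 2 s, the thermometer is back on its board, and the jar, can and beaker were not touched; no verdict was shown at hand-in.

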